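# Stand a goblet in the strain viewer

### The job

Take the stemmed goblet off the slanted rest and stand it upright on the round lit window of the strain viewer, under the analyser ring, with its whole foot on the window. It is top-heavy on a small foot: lower it gently until the foot rests on the window, let go slowly, and keep the open fingers around it for a good second to be sure that it stands still before you draw the hand well clear. Do not bang the viewer, and leave the other things where they are.

Things in the scene. Friction and masses are not known exactly. Their poses are not given: they have to be found in the camera images.
- goblet: The piece to move: loose stemmed goblet of amber glass, 130 mm tall, 90-170 g, balance point 75 mm up. Origin: centre of the foot's underside; +z runs up its axis to the rim. Foot: flat disc, diameter 36 mm. Thin stem (10-17 mm) up to 55 mm. Starts in either bay of the rest (the other bay holds the stemless tumbler), leaning 40 degrees from vertical, foot towards the robot, rim up and away from it.
- goblet_bowl (a point): Point on the goblet's axis 100 mm above the foot's underside, in the middle of the straight-sided part of the bowl (46 mm outer diameter from 71 to 130 mm above the foot, open top, 3 mm wall): the place to grip. Moves with the goblet.
- rest: Fixed slanted wooden rest on a 150 (x) by 210 (y) by 12 mm board; origin on the bench, 15 mm robot-side of the board's centre. Bays at y = +55 and -55 mm: a glass stands on a sloping ledge, foot centre at x -35, z 45 mm, and lies on two 10 mm metal bars 24 mm apart that reach 108 mm up its axis. It leans 40 degrees towards +x. The bowl's sides are free; a glass lifts straight up.
- tumbler: Bystander in the rest's other bay: a loose straight amber glass tumbler without stem, 46 mm in diameter, 78 mm tall, origin at the centre of its underside, z along its axis, leaning like the goblet.
- viewer: Fixed strain viewer: grey lamp box 170 (x) by 180 (y) mm, top 45 mm above the bench. Origin: centre of its underside on the bench; its open front is its own -x side, towards the robot. A 22 mm steel post, 335 mm high, at its rear right (x 64, y -68 mm) carries the analyser ring over the window.
- window (a point): Centre of the round white lit window, 90 mm in diameter, flush in the lamp box's top, 45 mm above the bench: where the goblet's foot goes.
- analyser (a point): Centre of the underside of the black analyser ring (96 mm diameter, 22 mm high, closed by a filter), 255 mm straight above the window. A gripper pointing straight down does not fit under it: come in from the viewer's front with the tool tilted about 40 degrees, fingers pointing down and away from the robot.
- tin: Bystander: loose steel tin, 74 mm in diameter, 100 mm tall, with dark glass rods standing in it up to 200 mm high; origin at the centre of its underside.
- jar: Bystander: loose clear glass jar with steel lid, 64 mm in diameter, 85 mm tall; origin at the centre of its underside.
- paddle: Bystander: loose graphite paddle lying flat on the bench, blade 75 by 50 by 11 mm, round wooden handle 100 mm long and 17 mm thick; x runs from handle to blade, origin where the shank meets the handle, on its underside.
Things that resemble listed ones, but are neither listed nor needed, are in the scene too. What is shaped like the goblet but green or purple is not meant.

How it is judged:
By the outcome, as a careful person would: the job done as asked, in the order asked, and still so for the second after the job is handed in, with the robot touching nothing.
It also fails if it takes over 58 s, if anything falls off the work surface, if the arm or the gripper's body presses on something with over 40 N, if the wrist force passes 120 N, or if a joint passes its speed limit or range.

### The arm

A 6-joint arm with a two-finger parallel gripper is mounted at the origin on the work surface. World frame = base frame: x ahead of the robot, y to its left, z up, the work surface at z = 0. Lengths are in m, angles in rad, forces in N, time in s.
With the tool pointing down it reaches from about 0.375 to 0.925 m from the base axis. Payload 5.7 kg.
Tool frame: the origin (TCP) lies between the finger pads; the fingertips stand 8 mm ahead of it and the grasp point (between the pads) lies 11 mm behind it; z points along the fingers, y is the line along which they close (so a half turn about z gives the same grasp; the last joint's range is limited). The gripper opens to 85 mm and grips with 20 to 120 N. Pads are 22 mm wide; open, the fingers measure 114 mm over their backs; the gripper's body (76 mm by 85 mm) begins 54 mm behind the grasp point. The pads swing forward as they close: fully open they stand 13 mm farther back than shut.
Start: joints at [1.085, 0.359, 1.51, -0, 1.272, -0.115], TCP at [0.217, 0.559, 0.204] pointing down, gripper open.
Joint ranges: [-2.97, 2.97], [-1.01, 2.36], [0.21, 2.38], [-0.96, 4.11], [0.2, 2.71], [-2.98, 2.98]. Speed limits (rad/s): [2.39, 2.39, 3.14, 3.14, 3.14, 3.14].

### API

Orientations are given as a 3x3 rotation matrix whose columns are the frame's x, y, z axes.
In Python, from rig import bot gives the robot as it stands.
- The arm moves only by the shell command python3 -m jog 'ROWS'. ROWS is a JSON object of lists of equal length, an entry for each row: "dp": the shift along the tool's x, y, z in mm, a list of three; "rot": the turn, a rotation vector about the tool's x, y, z in rad, a list of three; "jaw": the opening, from -1 (shut) to 1 (fully open). In form: {"dp": [[tx, ty, tz], ...], "rot": [[ax, ay, az], ...], "jaw": [jaw, ...]}. A call has 1 to 12 rows; each row shifts and turns the commanded pose from where the row before left it, along the tool's axes as they then stand; what a row does not reach is not made up. A row lasts 1/12 s, in which the tool goes at most 41.7 mm and 7.16 degrees, less where a joint would pass 70% of its speed; a pose out of reach is approached as far as the arm can. A call is refused whole if a number of a shift passes 41.7 or a number of a turn 0.125, either way. A call with a gripper value outside its range is refused whole. The fingers move at their own pace and stop on an object; the grip force is fixed at half the most. Time passes only in rows, so rows that do not move let the fingers close. It gives the time, the measured TCP pose, the force, the opening and the grip force at its end, in the units of the state.
- bot.read_state(): the state, without advancing time (a new reading comes with each control period).
- bot.capture(name): name is "scene" or "top" or "wrist"; returns a dict with "color" (400x640x3 uint8, blue, green, red), "depth" (400x640 float32, m along the optical axis (not along the pixel's ray), 0 where there is no reading), "fx", "fy", "cx", "cy" (pixels), "eye" and "rotation" of the camera in the world; the wrist camera has in their place "tool_from_camera" (4x4, takes a point from camera to tool coordinates, whose origin is the TCP and whose axes are the flange's). Camera axes: x right, y up, looking along -z (the intrinsics and any distortion apply to the point x, -y, -z); pixel columns grow to the right and rows downward; lengths in m; the calibration is good to about 2 mm. A picture is of the moment at which its call begins: read the wrist's pose just before it.
- bot.job_done(): hands the job in; it is judged then, once.
The state is a dict: "clock": time; "joints": joint angles; "joint_vel": joint speeds; "joint_torque": joint torques, N m; "tcp_pos": TCP position; "orientation": TCP orientation; "contact_force": force on the tool from outside, world axes, zero at the start; "ft_torque": the same for the moment, N m; "opening": finger opening in m; "gripper_force": force on a finger pad.
Only numpy, scipy, OpenCV 4.12 (cv2) and the standard library are available. Lean on these libraries where they do the work, as an engineer would, in place of code of your own. Each camera call takes 0.05 s, during which the arm holds its last target. There are 200 camera calls.

## Working session

There is one attempt and no reset: what is moved stays moved. The work goes in short steps, Python scripts to look and compute and a shell command to move; the robot and the scene stay as the last step left them, time stands still between calls to the robot, and variables do not carry over. Pictures are saved under pics/ and viewed, at most 13 in all, crops included, and the job is handed in when it is done.

```bash
mkdir -p pics; python3 - <<'E'
from rig import bot
import cv2,numpy as np,pickle
s=bot.read_state();print(s)
d={}
for n in("scene","top"):
    c=bot.capture(n);d[n]=c;cv2.imwrite(f"pics/{n}0.png",c["color"])
    print(n,c["fx"],c["cx"],c["cy"],c["eye"],c["rotation"],[k for k in c])
pickle.dump(d,open("d.pkl","wb"))
E
```

```text
{'clock': 0.0, 'joints': array([ 1.08490967e+00,  3.59500048e-01,  1.51147999e+00,  2.06473386e-05,
        1.27248006e+00, -1.15118802e-01]), 'joint_vel': array([ 0.00029587, -0.00064717,  0.00166869,  0.00015169,  0.00102373,
        0.00184684]), 'joint_torque': array([-4.96313660e-04, -5.27640688e+01, -2.78609455e+01, -2.83174031e-04,
        1.34784513e-02, -8.38530184e-06]), 'tcp_pos': array([0.21705614, 0.55855755, 0.20273848]), 'orientation': array([[-9.32047093e-01,  3.62336067e-01, -8.89532920e-04],
       [ 3.62337083e-01,  9.32045676e-01, -1.64209049e-03],
       [ 2.34096700e-04, -1.85281643e-03, -9.99998256e-01]]), 'contact_force': array([-0.21964513, -0.30189281, -0.81726216]), 'ft_torque': array([ 0.0350051 , -0.01398942,  0.01834462]), 'gripper_force': 0.0, 'opening': 0.08548812452015503}
scene 499.939103292472 306.87033547156125 195.80013968408156 [ 1.3384989  -0.1983881   1.27129856] [[ 0.33465097 -0.71795245  0.61037121]
 [ 0.94223959  0.26449248 -0.20549523]
 [-0.01390279  0.64388509  0.76499588]] ['color', 'depth', 'fx', 'fy', 'cx', 'cy', 'eye', 'rotation']
top 427.0908646072005 324.1752832458227 199.95183243692634 [0.4408292  0.0912728  1.52771199] [[-0.00530001  0.99848024 -0.05485538]
 [-0.99974747 -0.00648873 -0.02151485]
 [-0.0218381   0.0547275   0.99826249]] ['color', 'depth', 'fx', 'fy', 'cx', 'cy', 'eye', 'rotation']
```

View pics/scene0.png

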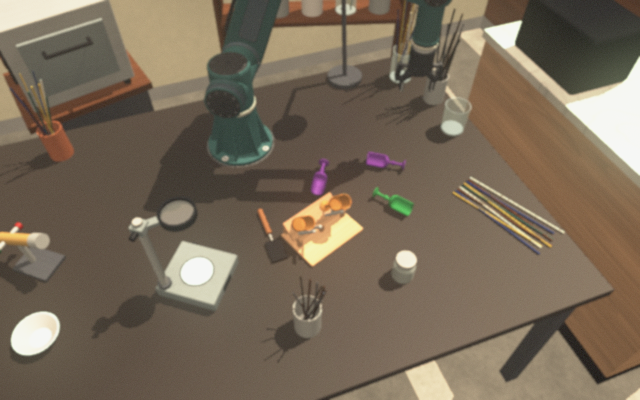

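View pics/top0.png

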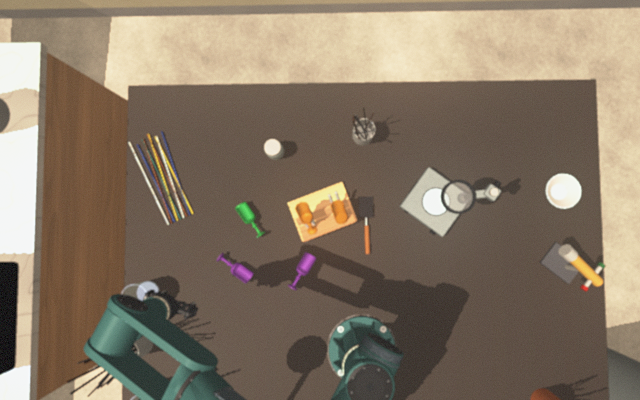

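The scene view shows the rest at about (320,228) and the viewer window at (197,272). In the top view the rest is at (322,211) and the window at (435,202). Shaped like the goblet are the amber pieces in the rest at top (305,212) and (340,207), the green one at (248,216), and the purple ones at (237,267) and (303,270). The next crop should tell the goblet from the tumbler.

```bash
cat > h.py <<'E'
import numpy as np,cv2
def ray(c,u,v):
    d=np.stack([(np.asarray(u)-c["cx"])/c["fx"],-(np.asarray(v)-c["cy"])/c["fy"],-np.ones(np.shape(u))],-1)
    return d@np.asarray(c["rotation"]).T
def onz(c,u,v,z):
    d=ray(c,u,v);e=np.asarray(c["eye"]);return e+d*((z-e[2])/d[...,2])[...,None]
def cloud(c,m):
    v,u=np.nonzero(m&(c["depth"]>0));return np.asarray(c["eye"])+ray(c,u,v)*c["depth"][v,u][:,None],u,v
E
python3 - <<'E'
import pickle,cv2,numpy as np
from h import *
d=pickle.load(open("d.pkl","rb"))
a=d["scene"]["color"][180:270,260:380];b=d["top"]["color"][170:250,270:390]
a=cv2.resize(a,(640,480),interpolation=cv2.INTER_CUBIC)[:,:];b=cv2.resize(b,(640,427))
a=cv2.resize(a,(400,300));b=cv2.resize(b,(400,267));cv2.imwrite("pics/crop1.png",np.vstack([a,b]))
for n in d:
    c=d[n];h=cv2.cvtColor(c["color"],cv2.COLOR_BGR2HSV)
    P,u,v=cloud(c,np.ones(h.shape[:2],bool))
    # window: white
    m=((h[...,1]<40)&(h[...,2]>215)).astype(np.uint8)
    for k in cv2.findContours(m,0,2)[0]:
        if cv2.contourArea(k)>150:
            e=cv2.fitEllipse(k);print(n,"white",e,onz(c,*e[0],.045))
    # viewer box top by depth
    s=(abs(P[:,2]-.045)<.008)&(P[:,1]<.05)&(P[:,0]>.3)&(P[:,1]>-.4)
    r=cv2.minAreaRect(P[s,:2].astype(np.float32));print(n,"boxtop",s.sum(),r,cv2.boxPoints(r))
    # board: orange-ish
    m=(h[...,0]>8)&(h[...,0]<28)&(h[...,1]>70)&(h[...,2]>130)
    m=cv2.morphologyEx(m.astype(np.uint8),cv2.MORPH_OPEN,np.ones((3,3)))
    N,L,S,C=cv2.connectedComponentsWithStats(m)
    for i in range(1,N):
        if S[i,4]>800 and C[i][0]>280 and C[i][0]<400: 
            P2,_,_=cloud(c,L==i);q=P2[P2[:,2]<.02]
            r=cv2.minAreaRect(q[:,:2].astype(np.float32));print(n,"board",S[i],r,cv2.boxPoints(r).round(3).tolist(),np.median(q[:,2]))
E
```

```text
scene white ((34.841583251953125, 332.98614501953125), (35.887943267822266, 52.23530578613281), 54.87892150878906) [ 0.55679479 -0.69695659  0.045     ]
scene white ((196.5290985107422, 270.74530029296875), (26.71073341369629, 32.7432861328125), 67.6472396850586) [ 0.51481868 -0.25855022  0.045     ]
scene white ((405.9933166503906, 258.71453857421875), (14.512077331542969, 18.2415771484375), 108.73558807373047) [0.68304798 0.32032716 0.045     ]
scene white ((200.1599578857422, 270.4467468261719), (51.61353302001953, 52.86914825439453), 73.9670639038086) [ 0.51740689 -0.24856577  0.045     ]
scene white ((546.7340698242188, 109.58749389648438), (73.09919738769531, 100.2731704711914), 0.0) [0.2737168  1.10689148 0.045     ]
scene white ((501.08502197265625, 35.59495162963867), (25.49770736694336, 41.204002380371094), 67.72760772705078) [-0.20601474  1.22841267  0.045     ]
scene white ((34.09559631347656, 4.799646377563477), (28.298505783081055, 3991.179931640625), 72.98670959472656) [-1.22061764 -0.69607894  0.045     ]
scene boxtop 3337 ((0.5438922643661499, -0.1004108190536499), (
[... 1604 characters left out ...]
((12.23504638671875, 66.31522369384766), (50.253684997558594, 95.00456237792969), 85.17292785644531) [1.01098694 1.24292943 0.045     ]
top boxtop 1998 ((0.5950801968574524, -0.15697243809700012), (0.40859562158584595, 0.3403465449810028), 79.2811050415039) [[ 0.3898787  -0.32605493]
 [ 0.72428674 -0.3893562 ]
 [ 0.8002817   0.01211005]
 [ 0.46587366  0.07541132]]
top board [ 287  181   70   62 2441] ((0.4833011329174042, 0.1334848552942276), (0.160021111369133, 0.2176649570465088), 20.766422271728516) [[0.3700000047683716, 0.2070000022649765], [0.44699999690055847, 0.003000000026077032], [0.597000002861023, 0.05999999865889549], [0.5199999809265137, 0.2639999985694885]] 0.011185236133396614
```

View pics/crop1.png

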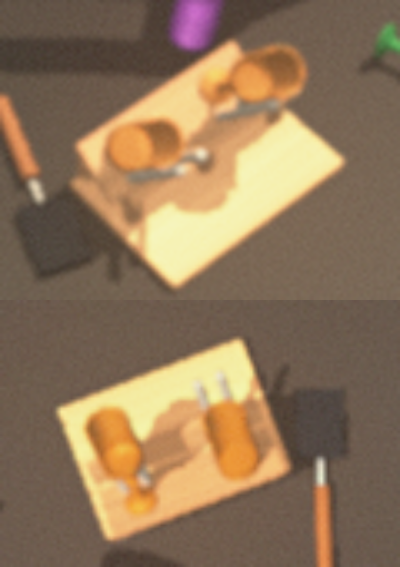

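The crop shows the stemmed goblet in the upper right of the scene view (crop ~(265,75)). In the top view it is on the left (crop ~(115,455), pixel ≈ (304,213)), in the rest's +y bay. The short stemless piece is the tumbler. Green and purple are decoys.

```bash
python3 - <<'E'
import pickle,cv2,numpy as np
from h import *
d=pickle.load(open("d.pkl","rb"))
for n in d:
    c=d[n];h=cv2.cvtColor(c["color"],cv2.COLOR_BGR2HSV)
    P,u,v=cloud(c,np.ones(h.shape[:2],bool))
    s=(abs(P[:,2]-.045)<.006)&(np.hypot(P[:,0]-.515,P[:,1]+.256)<.16)
    m=np.zeros(h.shape[:2],np.uint8);m[v[s],u[s]]=1
    m=cv2.morphologyEx(m,cv2.MORPH_OPEN,np.ones((3,3)))
    k=max(cv2.findContours(m,0,2)[0],key=cv2.contourArea)[:,0].astype(float)
    q=onz(c,k[:,0],k[:,1],.045)
    r=cv2.minAreaRect(q[:,:2].astype(np.float32));print(n,"box",r,cv2.boxPoints(r).round(3).tolist())
    # goblet amber, above board
    m=np.zeros(h.shape[:2],np.uint8)
    a=h[v,u];s=(a[:,0]<20)&(a[:,1]>150)&(P[:,2]>.025)&(np.hypot(P[:,0]-.46,P[:,1]-.185)<.09)
    m[v[s],u[s]]=1
    N,L,S,C=cv2.connectedComponentsWithStats(m)
    for i in range(1,N):
        if S[i,4]>30:
            Q,uu,vv=cloud(c,L==i);print(n,S[i],C[i],Q.mean(0).round(3),Q.min(0).round(3),Q.max(0).round(3))
            for lo,hi in((.03,.06),(.06,.09),(.09,.12),(.12,.18)):
                t=(Q[:,2]>lo)&(Q[:,2]<hi)
                if t.sum()>3: print("  ",t.sum(),Q[t].mean(0).round(3))
    g=np.array([.4768,.190,.1216]);
    w=(g-c["eye"])@np.asarray(c["rotation"]);print("pred px",c["cx"]-w[0]/w[2]*c["fx"],c["cy"]+w[1]/w[2]*c["fy"])
E
```

```text
scene box ((0.5174393057823181, -0.25919508934020996), (0.18134254217147827, 0.1722569763660431), 53.84770584106445) [[0.39399999380111694, -0.28200000524520874], [0.5329999923706055, -0.382999986410141], [0.6399999856948853, -0.2370000034570694], [0.5009999871253967, -0.13500000536441803]]
scene [321 194  30  17 323] [336.94117647 202.78947368] [0.472 0.187 0.114] [0.409 0.155 0.035] [0.512 0.219 0.163]
   47 [0.425 0.166 0.05 ]
   6 [0.44  0.176 0.072]
   101 [0.471 0.191 0.108]
   169 [0.486 0.191 0.136]
pred px 338.36564958086143 202.1581520565661
top box ((0.5169081091880798, -0.26135608553886414), (0.17917558550834656, 0.1696905940771103), 53.48708724975586) [[0.39500001072883606, -0.28299999237060547], [0.5320000052452087, -0.3840000033378601], [0.6380000114440918, -0.23999999463558197], [0.5019999742507935, -0.13899999856948853]]
top [295 202  22  33 328] [305.55792683 216.2347561 ] [0.464 0.184 0.113] [0.405 0.152 0.033] [0.511 0.216 0.161]
   58 [0.422 0.169 0.051]
   19 [0.428 0.169 0.071]
   76 [0.474 0.187 0.113]
   175 [0.478 0.188 0.137]
pred px 303.48885022942596 212.5960288626923
```

Both views agree: bowl point about (0.477, 0.189, 0.122), window (0.517, −0.260), viewer yaw −36°, rest yaw 20.8°. I'll pick with the tool straight down and place with it tilted 40°. First I turn the tool and move above the bowl.

```bash
python3 -m jog '{"dp":[[0,0,-6],[0,0,-6],[0,0,-6],[0,0,-6],[0,0,-6],[0,0,-6]],"rot":[[0,0,-0.122],[0,0,-0.122],[0,0,-0.122],[0,0,-0.122],[0,0,-0.122],[0,0,-0.122]],"jaw":[1,1,1,1,1,1]}'; python3 -m jog '{"dp":[[-9.3,-36.5,-1],[-9.3,-36.5,-1],[-9.3,-36.5,-1],[-9.3,-36.5,-1],[-9.3,-36.5,-1],[-9.3,-36.5,-1],[-9.3,-36.5,-1],[-9.3,-36.5,-1],[-9.3,-36.5,-1],[-9.3,-36.5,-1],[-9.3,-36.5,-1],[-9.3,-36.5,-1]],"rot":[[0,0,0],[0,0,0],[0,0,0],[0,0,0],[0,0,0],[0,0,0],[0,0,0],[0,0,0],[0,0,0],[0,0,0],[0,0,0],[0,0,0]],"jaw":[1,1,1,1,1,1,1,1,1,1,1,1]}'
python3 -m jog '{"dp":[[0,0,0],[0,0,0],[0,0,0]],"rot":[[0,0,0],[0,0,0],[0,0,0]],"jaw":[1,1,1]}'
cat >> h.py <<'E'
def wristcam(bot):
    s=bot.read_state();c=dict(bot.capture("wrist"));T=np.array(c["tool_from_camera"]);R=np.array(s["orientation"])
    c["rotation"]=R@T[:3,:3];c["eye"]=np.array(s["tcp_pos"])+R@T[:3,3];return s,c
def rel(s,p):
    return (np.array(s["orientation"]).T@(np.array(p)-s["tcp_pos"])*1000).round(1)
E
python3 - <<'E'
from h import *
from rig import bot
s,c=wristcam(bot);cv2.imwrite("pics/w1.png",c["color"])
h=cv2.cvtColor(c["color"],cv2.COLOR_BGR2HSV)
print(s["clock"],s["tcp_pos"],s["orientation"].round(3),s["joints"].round(3))
P,u,v=cloud(c,np.ones(h.shape[:2],bool));a=h[v,u]
# rest frame
t=np.radians(20.8);f=np.array([.417,.167]);L=(P[:,:2]-f)@np.array([[np.cos(t),-np.sin(t)],[np.sin(t),np.cos(t)]])
s_=(a[:,0]<22)&(a[:,1]>130)&(P[:,2]>.03)&(abs(L[:,1])<.045)&(L[:,0]>-.04)&(L[:,0]<.14)
ax=np.c_[L[:,0],P[:,2]-.045]@np.array([np.sin(np.radians(40)),np.cos(np.radians(40))])
for lo in range(0,130,10):
    k=s_&(ax*1000>lo)&(ax*1000<lo+10)
    if k.sum()>10: print(lo,k.sum(),"y extents",np.percentile(L[k,1]*1000,[1,50,99]).round(1),"perp max",np.percentile((P[k,2]-.045)*np.sin(np.radians(40))*-0+((P[k,2]-.045)*np.sin(np.radians(50))*0),50), "perp", np.percentile((-L[k,0]*np.cos(np.radians(40))+(P[k,2]-.045)*np.sin(np.radians(40)))*1000,[5,50,98]).round(1))
print("axmax",np.percentile(ax[s_],[0.5,99.5]))
print("rel bowl",rel(s,[.477,.189,.1216-.011]))
E
```

```text
clock: 0.6
tcp_pos: [0.2172, 0.5588, 0.2394]
orientation: [[-0.933, -0.359, -0.001], [-0.359, 0.933, -0.001], [0.001, -0.001, -1.0]]
contact_force: [-0.6, 0.2, 0.0]
opening: 0.0855
gripper_force: 0.0
clock: 1.6
tcp_pos: [0.477, 0.1871, 0.2514]
orientation: [[-0.936, -0.353, -0.001], [-0.353, 0.936, -0.0], [0.001, 0.0, -1.0]]
contact_force: [-0.1, 0.6, -0.1]
opening: 0.0852
gripper_force: 0.0
clock: 1.85
tcp_pos: [0.476, 0.1889, 0.2512]
orientation: [[-0.936, -0.352, -0.001], [-0.352, 0.936, 0.0], [0.001, 0.001, -1.0]]
contact_force: [0.0, -0.3, 0.7]
opening: 0.0856
gripper_force: 0.0
1.85 [0.47598653 0.18894017 0.25116718] [[-0.936 -0.352 -0.001]
 [-0.352  0.936  0.   ]
 [ 0.001  0.001 -1.   ]] [ 2.420e-01  1.900e-01  1.629e+00  1.000e-03  1.324e+00 -1.689e+00]
0 2130 y extents [-44.2  -7.   41. ] perp max 0.0 perp [-20.7   6.9  25. ]
10 183 y extents [-42.6   0.4  37.9] perp max 0.0 perp [-32.8   0.6   5.5]
20 347 y extents [-44.5  -1.7  41. ] perp max 0.0 perp [-33.1 -32.1   2.4]
30 269 y extents [-44.2 -22.3  41.4] perp max 0.0 perp [-33.2 -32.2   2.2]
40 411 y extents [-44.6  -4.9  40.8] perp max 0.0 perp [-39.8 -32.2   5.8]
60 80 y extents [-15.8   2.2  17.8] perp max 0.0 perp [10.5 16.5 19.2]
70 292 y extents [-19.1   2.2  23.6] perp max 0.0 perp [ 7.8 18.  20.9]
80 371 y extents [-19.9   1.2  23.2] perp max 0.0 perp [ 6.5 18.  21. ]
90 338 y extents [-19.5   4.8  23.7] perp max 0.0 perp [ 6.6 17.5 21.1]
100 357 y extents [-19.2   5.5  23.3] perp max 0.0 perp [-21.6  15.9  20.7]
110 722 y extents [-19.7   1.9  22.9] perp max 0.0 perp [-22.   12.   21.1]
120 838 y extents [-19.3   2.1  22.5] perp max 0.0 perp [-21.9   9.5  20.9]
axmax [-0.00518559  0.13275823]
rel bowl [ -1.1  -0.4 140.6]
```

View pics/w1.png

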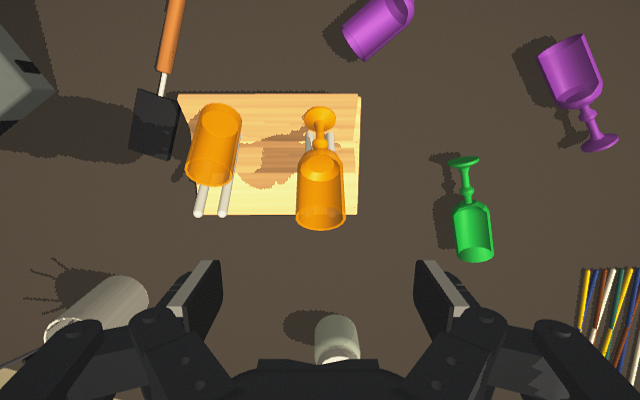

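The wrist view confirms the stemmed amber goblet at (320,185), under the tool and between the fingers; the tumbler is at (213,145). Lateral error is about 2 mm. I descend and close.

```bash
python3 -m jog '{"dp":[[-2.4,1.5,16],[0,0,16],[0,0,16],[0,0,16],[0,0,16],[0,0,16],[0,0,14],[0,0,12],[0,0,10],[0,0,10],[0,0,0],[0,0,0]],"rot":[[0,0,0],[0,0,0],[0,0,0],[0,0,0],[0,0,0],[0,0,0],[0,0,0],[0,0,0],[0,0,0],[0,0,0],[0,0,0],[0,0,0]],"jaw":[1,1,1,1,1,1,1,1,1,1,1,1]}'; python3 -m jog '{"dp":[[0,0,0],[0,0,0],[0,0,0],[0,0,0],[0,0,0],[0,0,0],[0,0,0],[0,0,0]],"rot":[[0,0,0],[0,0,0],[0,0,0],[0,0,0],[0,0,0],[0,0,0],[0,0,0],[0,0,0]],"jaw":[0.6,0.4,0.2,0.1,0,-0.2,-0.2,-0.2]}'
```

```text
clock: 2.9
tcp_pos: [0.4777, 0.1916, 0.1093]
orientation: [[-0.935, -0.354, -0.001], [-0.354, 0.935, -0.0], [0.001, 0.0, -1.0]]
contact_force: [-0.1, -0.6, 0.3]
opening: 0.0855
gripper_force: 0.0
clock: 3.57
tcp_pos: [0.4787, 0.1924, 0.1109]
orientation: [[-0.936, -0.352, 0.001], [-0.352, 0.936, 0.002], [-0.002, 0.002, -1.0]]
contact_force: [-2.8, 3.0, 9.4]
opening: 0.0387
gripper_force: 55.9
```

```bash
python3 - <<'E'
from h import *
from rig import bot
s,c=wristcam(bot);b=bot.capture("scene")
cv2.imwrite("pics/w2.png",np.vstack([c["color"][60:360,120:520],cv2.resize(b["color"][150:260,270:417],(400,300),interpolation=cv2.INTER_CUBIC)]))
E
```

```text
(no output)
```

View pics/w2.png

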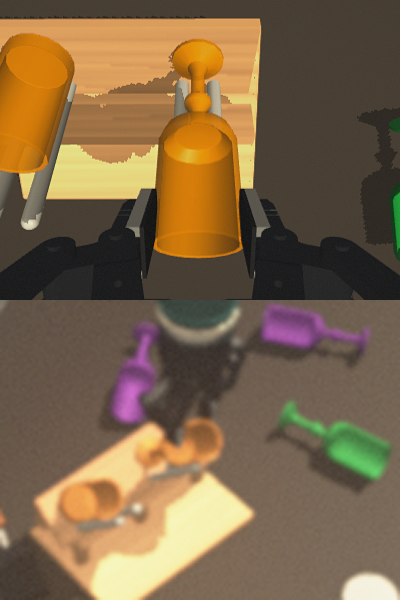

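The bowl is between the pads near its mid to rim part, foot still on the ledge. The opening reads 39 mm rather than 46, so I lift a little and check the hold.

```bash
python3 -m jog '{"dp":[[0,0,-3],[0,0,-5],[0,0,-8],[0,0,-10],[0,0,-12],[0,0,-12],[0,0,0],[0,0,0]],"rot":[[0,0,0],[0,0,0],[0,0,0],[0,0,0],[0,0,0],[0,0,0],[0,0,0],[0,0,0]],"jaw":[-0.2,-0.2,-0.2,-0.2,-0.2,-0.2,-0.2,-0.2]}';  python3 - <<'E'
from h import *
from rig import bot
s,c=wristcam(bot);print(s["joints"].round(3))
cv2.imwrite("pics/w3.png",c["color"][60:360,120:520])
h=cv2.cvtColor(c["color"],cv2.COLOR_BGR2HSV)
P,u,v=cloud(c,np.ones(h.shape[:2],bool));a=h[v,u];R=s["orientation"]
Q=(P-s["tcp_pos"])@R*1000
k=(a[:,0]<22)&(a[:,1]>130)&(abs(Q[:,1])<30)&(Q[:,2]<75)&(abs(Q[:,0])<110)&(P[:,2]>.05)
Q=Q[k];print(len(Q),Q.min(0).round(1),Q.max(0).round(1))
# axis frame in tool xz: tool x = -rest x ; local t along 40deg
for x0 in range(-60,100,10):
    m=(Q[:,0]>=x0)&(Q[:,0]<x0+10)
    if m.sum()>15: print(x0,m.sum(),"y",np.percentile(Q[m,1],[2,98]).round(1),"z",np.percentile(Q[m,2],[2,50]).round(1))
E
```

```text
clock: 4.33
tcp_pos: [0.4792, 0.1912, 0.1606]
orientation: [[-0.935, -0.353, 0.002], [-0.353, 0.935, 0.0], [-0.002, -0.0, -1.0]]
contact_force: [-0.0, -0.2, -1.5]
opening: 0.0388
gripper_force: 55.7
[ 0.246  0.284  1.745 -0.     1.111 -1.686]
13140 [-37.  -22.4 -49.2] [73.3 22.1 74.9]
-40 774 y [-13.6  14.5] z [-25.3 -20.7]
-30 1160 y [-19.6  20. ] z [-31.9 -19.1]
-20 90 y [-20.3  20.9] z [-47.2 -39.9]
-10 1475 y [-18.7  19.5] z [-48.  -43.3]
0 2769 y [-20.1  20.2] z [-44.6 -34.9]
10 2229 y [-20.9  20.5] z [-31.9 -22.2]
20 1761 y [-19.4  18.9] z [-18.4  -9.1]
30 1116 y [-13.8  13.3] z [-6.4  3. ]
40 372 y [-12.4   9.3] z [29.9 44.1]
50 660 y [-17.4  15.5] z [50.2 60.4]
60 588 y [-16.9  15. ] z [54.9 57.6]
70 146 y [-11.1   9.9] z [53.8 55.9]
```

View pics/w3.png

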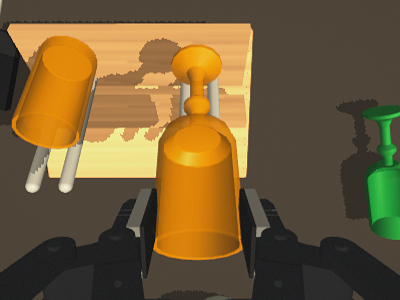

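The goblet is lifted and firmly held (1.5 N, same 40° lean, axis centred). The elbow is tight for a straight frontal approach. I'll therefore tilt the tool to the left of the viewer, then sweep in at constant radius and low height, with the tool pointing from the front. First I lift and move across.

```bash
python3 -m jog '{"dp":[[0,0,-25],[0,0,-35],[0,0,-35],[-1.7,-25,0],[-1.7,-33,0],[-1.7,-34,0],[-1.7,-34,0],[-1.7,-34,0],[-1.7,-34,0],[-1.7,-34,0],[-1.7,-33.5,0],[0,0,0]],"rot":[[0,0,0],[0,0,0],[0,0,0],[0,0,0],[0,0,0],[0,0,0],[0,0,0],[0,0,0],[0,0,0],[0,0,0],[0,0,0],[0,0,0]],"jaw":[-0.2,-0.2,-0.2,-0.2,-0.2,-0.2,-0.2,-0.2,-0.2,-0.2,-0.2,-0.2]}'; python3 -m jog '{"dp":[[0,0,0],[0,0,0],[0,0,0],[0,0,0],[0,0,0],[0,0,0],[0,0,0],[0,0,0],[0,0,0],[0,0,0],[0,0,0],[0,0,0]],"rot":[[0,0,0.122],[0,0,0.122],[0,0,0.122],[0,0,0.122],[0,0,0.122],[0,-0.1163,0],[0,-0.1163,0],[0,-0.1163,0],[0,-0.1163,0],[0,-0.1163,0],[0,-0.1163,0],[0,0,0]],"jaw":[-0.2,-0.2,-0.2,-0.2,-0.2,-0.2,-0.2,-0.2,-0.2,-0.2,-0.2,-0.2]}'
python3 - <<'E'
from h import *
from rig import bot
s,c=wristcam(bot);print(s["joints"].round(3))
h=cv2.cvtColor(c["color"],cv2.COLOR_BGR2HSV)
P,u,v=cloud(c,np.ones(h.shape[:2],bool));a=h[v,u];k=(a[:,0]<22)&(a[:,1]>130)&(np.linalg.norm(P-s["tcp_pos"],axis=1)<.13)
Q=P[k]-s["tcp_pos"];hd=s["orientation"][:,2].copy();hd[2]=0;hd/=np.linalg.norm(hd);l=np.array([-hd[1],hd[0],0])
A=np.c_[Q@hd,Q@l,Q[:,2]]*1000
print("heading",np.degrees(np.arctan2(hd[1],hd[0])))
for z in range(-100,60,10):
    m=(A[:,2]>=z)&(A[:,2]<z+10)
    if m.sum()>15: print(z,m.sum(),"fwd",np.percentile(A[m,0],[2,50,98]).round(1),"lat",np.percentile(A[m,1],[2,98]).round(1))
b=bot.capture("scene");cv2.imwrite("pics/s4.png",b["color"])
E
```

```text
clock: 5.38
tcp_pos: [0.5856, -0.0545, 0.2534]
orientation: [[-0.937, -0.35, 0.0], [-0.35, 0.937, -0.003], [0.001, -0.003, -1.0]]
contact_force: [0.1, 1.2, -1.3]
opening: 0.039
gripper_force: 56.1
clock: 6.38
tcp_pos: [0.5724, -0.0464, 0.2453]
orientation: [[-0.756, 0.246, 0.606], [0.191, 0.969, -0.155], [-0.626, -0.002, -0.78]]
contact_force: [-3.2, 1.6, -4.9]
opening: 0.0391
gripper_force: 56.4
[-0.163  0.015  2.098 -0.157  0.358 -1.357]
heading -14.353934502529574
-100 32 fwd [-29.  -25.4 -14.7] lat [-17.  15.]
-90 1128 fwd [-29.2 -16.5   1.7] lat [-16.9  15.7]
-80 214 fwd [-17.  -14.5 -10.5] lat [-6.   4.8]
-70 158 fwd [-15.4 -13.9 -11.1] lat [-4.5  4. ]
-60 147 fwd [-18.6 -15.4 -11.4] lat [-8.   7.6]
-50 371 fwd [-18.  -13.9  -7.6] lat [-7.9  7.4]
-30 516 fwd [-30.3 -27.5 -17.8] lat [-17.2  17.7]
-20 1208 fwd [-31.2 -28.2 -15.4] lat [-20.8  21. ]
-10 1332 fwd [-30.8 -27.8 -15.2] lat [-20.8  21.1]
0 1488 fwd [-30.4 -27.3 -14.5] lat [-20.5  21.1]
10 1575 fwd [-29.9 -27.  -16.3] lat [-19.1  20.2]
20 1995 fwd [-29.3 -25.9  14.1] lat [-17.7  19.2]
30 3228 fwd [-28.7 -21.6  14.8] lat [-18.5  19.9]
```

```bash
cat > m.py <<'E'
from h import *
from rig import bot
s,c=wristcam(bot);R=s["orientation"]
h=cv2.cvtColor(c["color"],cv2.COLOR_BGR2HSV)
P,u,v=cloud(c,np.ones(h.shape[:2],bool));a=h[v,u];k=(a[:,0]<22)&(a[:,1]>130)&(np.linalg.norm(P-s["tcp_pos"],axis=1)<.13)
Q=P[k]-s["tcp_pos"];hd=R[:,2].copy();hd[2]=0;hd/=np.linalg.norm(hd);l=np.array([-hd[1],hd[0],0])
A=np.c_[Q@hd,Q@l,Q[:,2]]*1000
print(s["clock"],s["tcp_pos"].round(4),"F",s["contact_force"].round(1),"tilt",np.degrees(np.arctan2(-R[2,0],-R[2,2])).round(2),"roll",np.degrees(R[2,1]).round(2),"heading",np.degrees(np.arctan2(hd[1],hd[0])).round(1),"j",s["joints"].round(2))
m=(abs(A[:,1])<6)&(A[:,2]>-22)&(A[:,2]<33)&(A[:,0]<-18)
p=np.polyfit(A[m,2],A[m,0],1);print("lean fwd deg",np.degrees(np.arctan(p[0])).round(2),"bowl centre fwd at z0",(p[1]+23).round(1))
m=(A[:,2]<-78)&(A[:,2]>-110);f=A[m];print("foot: fwd",np.percentile(f[:,0],[1,99]).round(1),"lat",np.percentile(f[:,1],[1,99]).round(1),"z",np.percentile(f[:,2],[1,20,50,98]).round(1))
e=[np.mean(np.percentile(A[(A[:,2]>z)&(A[:,2]<z+10),1],[2,98])) for z in(-20,-10,0,20,30)];print("lat centres",np.round(e,1))
q=np.c_[np.ones(len(f)),f[:,:2]];print("foot-top plane slope deg fwd/lat",np.degrees(np.linalg.lstsq(q,f[:,2],rcond=None)[0][1:]).round(1))
E
python3 -m jog '{"dp":[[0,0,0],[0,0,0],[0,0,0],[0,0,0]],"rot":[[0,0,0],[0,0,0],[0,0,0],[0,0,0]],"jaw":[-0.2,-0.2,-0.2,-0.2]}'; python3 m.py
```

```text
clock: 6.82
tcp_pos: [0.5858, -0.0497, 0.2559]
orientation: [[-0.747, 0.248, 0.617], [0.19, 0.969, -0.158], [-0.637, -0.001, -0.771]]
contact_force: [-0.6, -0.2, -1.3]
opening: 0.0389
gripper_force: 56.2
6.8167 [ 0.5858 -0.0497  0.2559] F [-0.6 -0.2 -1.3] tilt 39.56 roll -0.04 heading -14.4 j [-0.16  0.02  2.07 -0.15  0.37 -1.36]
lean fwd deg 0.03 bowl centre fwd at z0 -5.6
foot: fwd [-24.    7.7] lat [-17.4  16.3] z [-91.2 -87.8 -85.9 -78.8]
lat centres [0.1 0.2 0.4 0.6 0.7]
foot-top plane slope deg fwd/lat [ 4.9 -0.3]
```

View pics/s4.png

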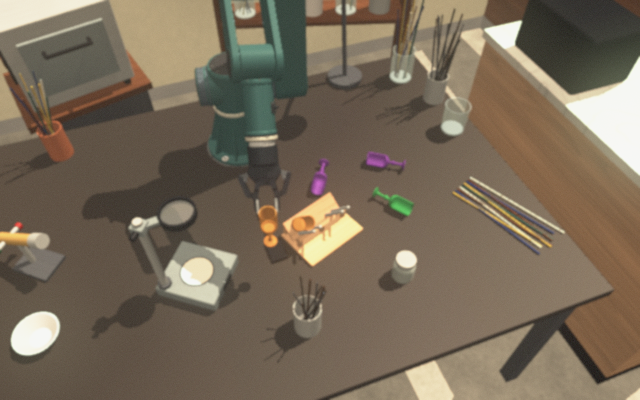

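The scene view shows the goblet upright in the gripper at (268,228), between the rest and the viewer (window at (197,271)); the tumbler and rest are undisturbed. Lean is below 1°. The foot centre is 8 mm behind the TCP and 92 mm below it. I lower it in place, then sweep in under the ring.

```bash
python3 -m jog '{"dp":[[7,0,8.5],[9.5,0,11.6],[9.5,0,11.6],[9.5,0,11.6],[9.5,0,11.6],[2.5,0,3],[0,0,0]],"rot":[[0,0,0],[0,0,0],[0,0,0],[0,0,0],[0,0,0],[0,0,0],[0,0,0]],"jaw":[-0.2,-0.2,-0.2,-0.2,-0.2,-0.2,-0.2]}'; python3 -m jog '{"dp":[[-1,-14,2],[-1.7,-27.6,4],[-1.7,-27.6,4],[-1.7,-27.6,4],[-1.7,-27.6,4],[-1.7,-27.6,4],[-1.7,-27.6,4],[-1.7,-27.6,4],[-1,-14,2],[0,0,0],[0,0,0],[0,0,0]],"rot":[[0.0153,0,0.0185],[0.0306,0,0.037],[0.0306,0,0.037],[0.0306,0,0.037],[0.0306,0,0.037],[0.0306,0,0.037],[0.0306,0,0.037],[0.0306,0,0.037],[0.0153,0,0.0185],[0,0,0],[0,0,0],[0,0,0]],"jaw":[-0.2,-0.2,-0.2,-0.2,-0.2,-0.2,-0.2,-0.2,-0.2,-0.2,-0.2,-0.2]}'; python3 m.py; python3 - <<'E'
from h import *
from rig import bot
s,c=wristcam(bot)
h=cv2.cvtColor(c["color"],cv2.COLOR_BGR2HSV)
m=((h[...,1]<40)&(h[...,2]>200)).astype(np.uint8)
P,u,v=cloud(c,m>0);k=(abs(P[:,2]-.045)<.01)&(np.hypot(P[:,0]-.517,P[:,1]+.26)<.06)
q=onz(c,u[k].astype(float),v[k].astype(float),.045)
from scipy.optimize import least_squares
hull=cv2.convexHull(q[:,:2].astype(np.float32))[:,0]
r=least_squares(lambda p:np.hypot(hull[:,0]-p[0],hull[:,1]-p[1])-.045,[.517,-.26],loss="soft_l1",f_scale=.002);print("window",r.x,np.abs(r.fun).mean(),k.sum(),np.median(P[k,2]))
vis=c["color"].copy();cv2.imwrite("pics/w5.png",vis)
W=[*r.x,.045];print(rel(s,W))
E
```

```text
clock: 7.45
tcp_pos: [0.5855, -0.0469, 0.1891]
orientation: [[-0.758, 0.251, 0.602], [0.192, 0.968, -0.161], [-0.623, -0.006, -0.782]]
contact_force: [0.6, 0.4, -0.2]
opening: 0.0388
gripper_force: 56.3
clock: 8.45
tcp_pos: [0.5236, -0.2579, 0.1823]
orientation: [[-0.636, 0.598, 0.488], [0.46, 0.802, -0.382], [-0.62, -0.018, -0.785]]
contact_force: [-0.6, 0.2, -1.2]
opening: 0.0386
gripper_force: 56.3
8.45 [ 0.5236 -0.2579  0.1823] F [-0.6  0.2 -1.2] tilt 38.29 roll -1.02 heading -38.0 j [-0.51  0.15  2.16 -0.5   0.2  -0.99]
lean fwd deg 1.27 bowl centre fwd at z0 -5.8
foot: fwd [-26.    5.7] lat [-18.9  15. ] z [-90.4 -87.6 -85.6 -78.6]
lat centres [-0.3 -0.1  0.1  0.7  1.1]
foot-top plane slope deg fwd/lat [ 4.4 -1.1]
window [ 0.51700852 -0.25813933] 9.676117604649986e-05 7070 0.04647074539031329
[ 88.9  -2.  104.6]
```

View pics/w5.png

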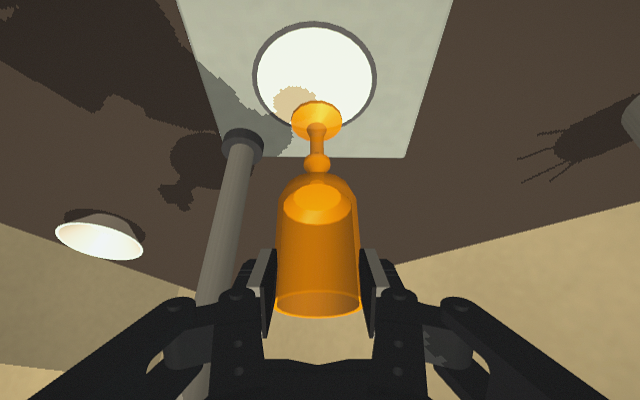

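The wrist view shows the foot at (317,120) hovering over the near part of the window (315,78), with the post clear at left. But joint 5 sits on its 0.2 limit, so the tilt saturates here. I'll fit the arm model from the logged poses and pick a heading that keeps the joints in range.

```bash
cat > fk.py <<'E'
import numpy as np
from rig import bot
s=bot.read_state()
D=[([1.0849,.3595,1.51148],[.21706,.55856,.20274],[-.0009,-.0016,-1]),
([.242,.190,1.629],[.47599,.18894,.25117],[-.001,0,-1]),
([.246,.284,1.745],[.4792,.1912,.1606],[.002,0,-1]),
([-.16,.02,2.07],[.5858,-.0497,.2559],[.617,-.158,-.771]),
(s["joints"][:3],s["tcp_pos"],s["orientation"][:,2])]
A=[];B=[]
for j,p,z in D:
    c,n=np.cos(j[0]),np.sin(j[0]);M=np.array([[c,n,0],[-n,c,0],[0,0,1]]);p=M@p;z=M@np.array(z)
    S,C,S3,C3=np.sin(j[1]),np.cos(j[1]),np.sin(j[1]+j[2]),np.cos(j[1]+j[2])
    # x0,H,a,b,e,L,d
    A+=[[1,0,S,S3,C3,z[0],0],[0,0,0,0,0,z[1],1],[0,1,C,C3,-S3,z[2],0]];B+=list(p)
A=np.array(A);B=np.array(B)
A=np.vstack([A,1e-2*np.eye(7)[[0,4]]]);B=np.r_[B,0,0]
P=np.linalg.lstsq(A,B,rcond=None)[0];print("x0,H,a,b,e,L,d",P.round(3),"res mm",(1000*(A@P-B)).round(1).tolist())
x0,H,a,b,e,L,d=P
from scipy.optimize import fsolve
def ik(foot,zf,phi,tilt=40):
    h=np.array([np.cos(phi),np.sin(phi),0]);t=np.radians(tilt);z=np.sin(t)*h;z=z+[0,0,-np.cos(t)]
    p=np.array([*foot,zf+.092])+.008*h;w=p-L*z
    r=np.hypot(w[0],w[1]);j1=np.arctan2(w[1],w[0])-np.arcsin(d/r);R=np.sqrt(r*r-d*d)
    q=fsolve(lambda q:[x0+a*np.sin(q[0])+b*np.sin(q[0]+q[1])+e*np.cos(q[0]+q[1])-R,H+a*np.cos(q[0])+b*np.cos(q[0]+q[1])-e*np.sin(q[0]+q[1])-w[2]],[.15,2.2])
    g=q.sum();f=np.array([np.sin(g)*np.cos(j1),np.sin(g)*np.sin(j1),np.cos(g)])
    dn=np.array([np.cos(g)*np.cos(j1),np.cos(g)*np.sin(j1),-np.sin(g)]);lt=np.array([-np.sin(j1),np.cos(j1),0])
    return j1,q[0],q[1],np.arctan2(z@lt,z@dn),np.arccos(z@f)
if __name__=="__main__":
    print("now",s["joints"].round(2))
    for zf in(.075,.046):
        for ph in range(-60,11,6): print(zf,ph,np.round(ik([.517,-.259],zf,np.radians(ph)),2))
E
python3 fk.py
```

```text
x0,H,a,b,e,L,d [-0.001  0.262  0.613  0.433  0.11   0.4    0.069] res mm [-0.0, -0.2, 0.1, -0.0, -0.6, -0.1, 0.0, -0.3, -0.2, 0.1, 1.3, 0.3, -0.0, -0.2, -0.1, -0.0, 1.1]
now [-0.51  0.15  2.16 -0.5   0.2  -0.99]
0.075 -60 [-0.28  0.26  2.09 -1.11  0.52]
0.075 -54 [-0.34  0.24  2.12 -1.15  0.41]
0.075 -48 [-0.4   0.21  2.16 -1.17  0.3 ]
0.075 -42 [-0.47  0.2   2.18 -1.14  0.18]
0.075 -36 [-0.55  0.19  2.2  -0.74  0.08]
0.075 -30 [-0.63  0.18  2.21  0.9   0.09]
0.075 -24 [-0.71  0.18  2.21  1.2   0.2 ]
0.075 -18 [-0.78  0.18  2.2   1.23  0.31]
0.075 -12 [-0.85  0.2   2.19  1.19  0.43]
0.075 -6 [-0.91  0.21  2.16  1.14  0.53]
0.075 0 [-0.95  0.23  2.13  1.09  0.63]
0.075 6 [-0.99  0.26  2.09  1.03  0.73]
0.046 -60 [-0.28  0.32  2.11 -1.25  0.49]
0.046 -54 [-0.34  0.3   2.16 -1.36  0.38]
0.046 -48 [-0.4   0.28  2.19 -1.49  0.28]
0.046 -42 [-0.47  0.26  2.22 -1.7   0.17]
0.046 -36 [-0.55  0.25  2.24 -2.3   0.07]
0.046 -30 [-0.63  0.25  2.25  2.2   0.08]
0.046 -24 [-0.71  0.25  2.25  1.74  0.19]
0.046 -18 [-0.78  0.25  2.24  1.55  0.29]
0.046 -12 [-0.85  0.26  2.22  1.41  0.4 ]
0.046 -6 [-0.91  0.28  2.19  1.3   0.5 ]
0.046 0 [-0.95  0.29  2.16  1.21  0.59]
0.046 6 [-0.99  0.31  2.12  1.12  0.69]
```

The model fits to 1 mm. Heading about −14° keeps every joint in range (j4 ≈ 1.4, j5 ≈ 0.37). I go back out, up, and re-aim there, with room for the wrist to pass its aligned position.

```bash
python3 -m jog '{"dp":[[1.2,14,-1.5],[2.5,27.6,-3],[2.5,27.6,-3],[2.5,27.6,-3],[2.5,27.6,-3],[2.5,27.6,-3],[2.5,27.6,-3],[2.5,27.6,-3],[1.2,14,-1.5],[0,0,0]],"rot":[[-0.0153,0,-0.0185],[-0.0306,0,-0.037],[-0.0306,0,-0.037],[-0.0306,0,-0.037],[-0.0306,0,-0.037],[-0.0306,0,-0.037],[-0.0306,0,-0.037],[-0.0306,0,-0.037],[-0.0153,0,-0.0185],[0,0,0]],"jaw":[-0.2,-0.2,-0.2,-0.2,-0.2,-0.2,-0.2,-0.2,-0.2,-0.2]}'; python3 -m jog '{"dp":[[-7,0,-8.5],[-9.5,0,-11.6],[-9.5,0,-11.6],[-9.5,0,-11.6],[-9.5,0,-11.6],[-4,0,-5],[0,0,0],[0,0,0],[0,0,0]],"rot":[[0,0,0],[0,0,0],[0,0,0],[0,0,0],[0,0,0],[0,0,0],[0,0,0],[0,0,0],[0,0,0]],"jaw":[-0.2,-0.2,-0.2,-0.2,-0.2,-0.2,-0.2,-0.2,-0.2]}'
cat > go.py <<'E'
import sys,numpy as np
from scipy.spatial.transform import Rotation as Ro
from rig import bot
# target: tcp xyz, heading deg, tilt, rows -> per-row dp, rot (constant, screw-like)
x,y,z,ph,ti,n=map(float,sys.argv[1:]);s=bot.read_state();R=np.array(s["orientation"])
p,t=np.radians(ph),np.radians(ti);h=np.array([np.cos(p),np.sin(p),0]);k=np.array([0,0,1])
T=np.c_[-np.cos(t)*h-np.sin(t)*k,[-np.sin(p),np.cos(p),0],np.sin(t)*h-np.cos(t)*k]
w=Ro.from_matrix(R.T@T).as_rotvec();dp=R.T@(np.array([x,y,z])-s["tcp_pos"])*1000
r=Ro.from_rotvec(w/n).as_matrix();M=sum(np.linalg.matrix_power(r,i) for i in range(int(n)))
print("total dp",dp.round(1),"rot",w.round(3),"| per row dp",np.linalg.solve(M,dp).round(1),"rot",(w/n).round(4))
E
python3 m.py; python3 go.py .586 -.05 .256 8 40 4
python3 - <<'E'
from fk import *
for f,z in(([.586,-.05],.164),([.586,-.05],.085)):print(np.round(ik(f,z,np.radians(8)),2))
E
```

```text
clock: 9.38
tcp_pos: [0.5966, -0.0454, 0.1855]
orientation: [[-0.765, 0.25, 0.594], [0.192, 0.968, -0.159], [-0.615, -0.008, -0.788]]
contact_force: [0.1, 0.4, -1.5]
opening: 0.0389
gripper_force: 56.3
clock: 10.13
tcp_pos: [0.5972, -0.0484, 0.2613]
orientation: [[-0.765, 0.255, 0.591], [0.196, 0.967, -0.163], [-0.613, -0.008, -0.79]]
contact_force: [0.6, 0.1, -1.5]
opening: 0.0387
gripper_force: 56.3
10.1333 [ 0.5972 -0.0484  0.2613] F [ 0.6  0.1 -1.5] tilt 37.83 roll -0.47 heading -15.4 j [-0.15  0.03  2.02 -0.18  0.44 -1.33]
lean fwd deg 1.72 bowl centre fwd at z0 -5.7
foot: fwd [-26.8   5.1] lat [-18.1  15.7] z [-90.3 -87.3 -85.4 -78.7]
lat centres [-0.   0.1  0.2  0.7  0.8]
foot-top plane slope deg fwd/lat [ 3.1 -0.8]
total dp [11.3 -4.4 -2.3] rot [-0.256 -0.04  -0.304] | per row dp [ 2.9 -0.7 -0.7] rot [-0.0639 -0.0099 -0.076 ]
x0,H,a,b,e,L,d [-0.002  0.264  0.613  0.434  0.111  0.4    0.069] res mm [0.0, -0.2, 0.1, 0.0, -0.6, 0.0, -0.0, -0.3, -0.3, 0.4, 1.3, 0.2, -0.4, -0.2, -0.0, -0.0, 1.1]
[-0.44  0.04  2.06  0.73  0.56]
[-0.44  0.18  2.16  1.12  0.4 ]
```

```bash
python3 -m jog '{"dp":[[2.9,-0.7,-0.7],[2.9,-0.7,-0.7],[2.9,-0.7,-0.7],[2.9,-0.7,-0.7],[0,0,0],[7,0,8.5],[9.5,0,11.6],[9.5,0,11.6],[9.5,0,11.6],[9.5,0,11.6],[2.5,0,3],[0,0,0]],"rot":[[-0.0639,-0.009,-0.076],[-0.0639,-0.009,-0.076],[-0.0639,-0.009,-0.076],[-0.0639,-0.009,-0.076],[0,0,0],[0,0,0],[0,0,0],[0,0,0],[0,0,0],[0,0,0],[0,0,0],[0,0,0]],"jaw":[-0.2,-0.2,-0.2,-0.2,-0.2,-0.2,-0.2,-0.2,-0.2,-0.2,-0.2,-0.2]}';python3 -m jog '{"dp":[[0,0,0],[0,0,0]],"rot":[[0,0,0],[0,0,0]],"jaw":[-0.2,-0.2]}'; python3 m.py; python3 go.py .525 -.261 .172 -14 39.6 8
```

```text
clock: 11.18
tcp_pos: [0.5846, -0.0467, 0.1775]
orientation: [[-0.793, 0.063, 0.607], [0.053, 0.998, -0.036], [-0.608, 0.003, -0.794]]
contact_force: [0.4, 1.1, -1.0]
opening: 0.0383
gripper_force: 56.3
clock: 11.35
tcp_pos: [0.5865, -0.0474, 0.1805]
orientation: [[-0.79, 0.062, 0.61], [0.05, 0.998, -0.037], [-0.612, 0.001, -0.791]]
contact_force: [0.2, -0.5, -2.2]
opening: 0.0389
gripper_force: 56.3
11.35 [ 0.5865 -0.0474  0.1805] F [ 0.2 -0.5 -2.2] tilt 37.71 roll 0.08 heading -3.5 j [-0.3   0.15  2.16  0.65  0.24 -2.39]
lean fwd deg 2.0 bowl centre fwd at z0 -5.6
foot: fwd [-27.2   5.8] lat [-17.4  16.1] z [-90.4 -87.6 -85.6 -78.6]
lat centres [0.2 0.2 0.2 0.6 0.6]
foot-top plane slope deg fwd/lat [3.  0.1]
total dp [  43.4 -217.   -22.8] rot [ 0.115 -0.033  0.142] | per row dp [  3.7 -27.6  -1.6] rot [ 0.0144 -0.0041  0.0177]
```

```bash
cat >> fk.py <<'E'
from scipy.spatial.transform import Rotation as Ro
def full(foot,zf,phi,tilt=39.6):
    q=ik(foot,zf,phi,tilt);g=q[1]+q[2];j1=q[0]
    F=np.c_[[np.cos(g)*np.cos(j1),np.cos(g)*np.sin(j1),-np.sin(g)],[-np.sin(j1),np.cos(j1),0],[np.sin(g)*np.cos(j1),np.sin(g)*np.sin(j1),np.cos(g)]]
    t=np.radians(tilt);h=np.array([np.cos(phi),np.sin(phi),0]);k=np.array([0,0,1])
    T=np.c_[-np.cos(t)*h-np.sin(t)*k,[-h[1],h[0],0],np.sin(t)*h-np.cos(t)*k]
    M=(F@Ro.from_euler("ZY",[q[3],q[4]]).as_matrix()).T@T
    return np.r_[q,np.arctan2(M[1,0],M[0,0])-np.pi/2]
def ok(q): return -.93<q[3]<4.08 and .22<q[4] and -2.95<q[5]<2.95 and q[2]<2.36
E
python3 - <<'E'
from fk import *
h=np.array([.5865,-.0474])-.008*np.array([1,-.06])
print("check vs now",np.round(full(h,.0885,np.radians(-3.5),37.7),2),s["joints"].round(2))
for o in(0,.01,.02):
    r=np.hypot(.517,.259)
    f=np.array([.517,-.259])*(1+o/r)
    for ph in range(-70,60,4):
        q=full(f,.046,np.radians(ph))
        if ok(q) or ph in(-48,-12): print(o,ph,q.round(2),ok(q))
E
```

```text
x0,H,a,b,e,L,d [-0.001  0.263  0.614  0.434  0.111  0.4    0.069] res mm [0.1, -0.2, 0.0, -0.1, -0.6, -0.1, -0.0, -0.3, -0.3, 0.1, 1.3, 0.4, -0.0, -0.2, -0.1, -0.0, 1.1]
check vs now [-0.3   0.15  2.16  0.64  0.24 -2.39] [-0.3   0.15  2.16  0.65  0.24 -2.39]
```

No heading works with this wrist roll: joint 6 runs out. A half-turned grasp shifts j6 by π, so I check that before doing anything.

```bash
python3 - <<'E'
from fk import *
f=np.array([.517,-.259])
for ph in range(-24,30,6):
    q=full(f,.046,np.radians(ph));q[5]+=np.pi;print(ph,q.round(2),ok(q))
for ph in (-14,-8): 
  for zf in(.046,.07,.1):
    q=full(f,zf,np.radians(ph));q[5]+=np.pi;print("end",ph,zf,q.round(2),ok(q))
for ph in (8,14):
  for zf in(.07,.1,.16):
    q=full([.578,-.05],zf,np.radians(ph));q[5]+=np.pi;print("standoff",ph,zf,q.round(2),ok(q))
E
python3 go.py .586 -.05 .256 -14 39.6 6
```

```text
x0,H,a,b,e,L,d [-0.001  0.263  0.614  0.434  0.111  0.4    0.069] res mm [0.1, -0.2, 0.0, -0.1, -0.6, -0.1, -0.0, -0.3, -0.3, 0.1, 1.3, 0.4, -0.0, -0.2, -0.1, -0.0, 1.1]
-24 [-0.71  0.25  2.24  1.66  0.18 -0.31] False
-18 [-0.78  0.25  2.23  1.5   0.29 -0.29] True
-12 [-0.85  0.26  2.21  1.38  0.4  -0.31] True
-6 [-0.9   0.27  2.19  1.28  0.5  -0.34] True
0 [-0.95  0.29  2.16  1.19  0.59 -0.37] True
6 [-0.99  0.31  2.12  1.11  0.68 -0.4 ] True
12 [-1.01  0.33  2.07  1.04  0.77 -0.44] True
18 [-1.03  0.36  2.02  0.97  0.85 -0.47] True
24 [-1.04  0.39  1.97  0.91  0.93 -0.51] True
end -14 0.046 [-0.83  0.26  2.22  1.42  0.36 -0.3 ] True
end -14 0.07 [-0.83  0.2   2.19  1.21  0.38 -0.08] True
end -14 0.1 [-0.83  0.14  2.16  1.    0.43  0.15] True
end -8 0.046 [-0.89  0.27  2.2   1.31  0.46 -0.33] True
end -8 0.07 [-0.89  0.22  2.17  1.16  0.49 -0.16] True
end -8 0.1 [-0.89  0.15  2.14  1.01  0.54  0.01] True
standoff 8 0.07 [-0.45  0.2   2.19  1.21  0.39 -0.08] True
standoff 8 0.1 [-0.45  0.14  2.15  1.    0.43  0.14] True
standoff 8 0.16 [-0.45  0.03  2.07  0.73  0.56  0.45] True
standoff 14 0.07 [-0.51  0.22  2.17  1.16  0.5  -0.16] True
standoff 14 0.1 [-0.51  0.16  2.13  1.01  0.54  0.01] True
standoff 14 0.16 [-0.51  0.05  2.05  0.79  0.66  0.27] True
total dp [-45.7  -2.5 -59.8] rot [ 0.115 -0.033  0.142] | per row dp [-7.8 -0.4 -9.8] rot [ 0.0192 -0.0054  0.0236]
```

The flipped grasp is well inside all limits (heading about −13°). So I set the goblet back in its bay, turn the hand half round and regrip. Up, untilt, yaw back:

```bash
python3 -m jog '{"dp":[[-7,0,-8.5],[-9.5,0,-11.6],[-9.5,0,-11.6],[-9.5,0,-11.6],[-9.5,0,-11.6],[-2,0,-3],[0,0,0],[0,0,0],[0,0,0],[0,0,0],[0,0,0],[0,0,0]],"rot":[[0,0,0],[0,0,0],[0,0,0],[0,0,0],[0,0,0],[0,0,0],[0,0.1097,0],[0,0.1097,0],[0,0.1097,0],[0,0.1097,0],[0,0.1097,0],[0,0.1097,0]],"jaw":[-0.2,-0.2,-0.2,-0.2,-0.2,-0.2,-0.2,-0.2,-0.2,-0.2,-0.2,-0.2]}'; python3 -m jog '{"dp":[[0,0,0],[0,0,0],[0,0,0],[0,0,0],[0,0,0],[0,0,0]],"rot":[[0,0,-0.1056],[0,0,-0.1056],[0,0,-0.1056],[0,0,-0.1056],[0,0,0],[0,0,0]],"jaw":[-0.2,-0.2,-0.2,-0.2,-0.2,-0.2]}'; python3 go.py .479 .191 .255 20.7 0 9
```

```text
clock: 12.4
tcp_pos: [0.5886, -0.0478, 0.256]
orientation: [[-0.998, 0.062, -0.003], [0.062, 0.998, 0.0], [0.003, 0.0, -1.0]]
contact_force: [0.2, -0.0, -1.8]
opening: 0.0392
gripper_force: 56.3
clock: 12.9
tcp_pos: [0.588, -0.0476, 0.2544]
orientation: [[-0.937, -0.35, -0.0], [-0.35, 0.937, 0.001], [-0.0, 0.001, -1.0]]
contact_force: [-0.7, -0.2, -0.6]
opening: 0.0389
gripper_force: 56.1
total dp [ 18.5 261.6  -0.3] rot [ 0.001  0.    -0.004] | per row dp [ 2.  29.1 -0. ] rot [ 0.0001  0.     -0.0004]
```

```bash
python3 -m jog '{"dp":[[1,16,0],[2,29.1,0],[2,29.1,0],[2,29.1,0],[2,29.1,0],[2,29.1,0],[2,29.1,0],[2,29.1,0],[2,29.1,0],[1.5,13,0],[0,0,0],[0,0,0]],"rot":[[0,0,0],[0,0,0],[0,0,0],[0,0,0],[0,0,0],[0,0,0],[0,0,0],[0,0,0],[0,0,0],[0,0,0],[0,0,0],[0,0,0]],"jaw":[-0.2,-0.2,-0.2,-0.2,-0.2,-0.2,-0.2,-0.2,-0.2,-0.2,-0.2,-0.2]}'; python3 -m jog '{"dp":[[0,0,15],[0,0,20],[0,0,20],[0,0,20],[0,0,20],[0,0,15],[0,0,10],[0,0,4],[0,0,0],[0,0,0],[0,0,0]],"rot":[[0,0,0],[0,0,0],[0,0,0],[0,0,0],[0,0,0],[0,0,0],[0,0,0],[0,0,0],[0,0,0],[0,0,0],[0,0,0]],"jaw":[-0.2,-0.2,-0.2,-0.2,-0.2,-0.2,-0.2,-0.2,-0.2,-0.2,-0.2]}'; python3 go.py .4787 .1920 .1109 20.7 0 4
```

```text
clock: 13.9
tcp_pos: [0.4778, 0.1911, 0.2552]
orientation: [[-0.935, -0.354, 0.0], [-0.354, 0.935, 0.001], [-0.0, 0.001, -1.0]]
contact_force: [1.0, 1.3, -0.7]
opening: 0.0389
gripper_force: 56.2
clock: 14.82
tcp_pos: [0.4791, 0.191, 0.132]
orientation: [[-0.936, -0.353, 0.002], [-0.353, 0.936, 0.002], [-0.002, 0.001, -1.0]]
contact_force: [0.3, 0.1, -0.6]
opening: 0.039
gripper_force: 56.2
total dp [ 0.1  1.1 21.1] rot [ 0.001  0.002 -0.001] | per row dp [0.  0.3 5.3] rot [ 0.0003  0.0005 -0.0002]
```

```bash
python3 -m jog '{"dp":[[0,0.3,5],[0,0.3,5],[0,0.3,5],[0,0,3],[0,0,2],[0,0,0],[0,0,0],[0,0,0]],"rot":[[0,0,0],[0,0,0],[0,0,0],[0,0,0],[0,0,0],[0,0,0],[0,0,0],[0,0,0]],"jaw":[-0.2,-0.2,-0.2,-0.2,-0.2,-0.2,-0.2,-0.2]}'
```

```text
clock: 15.48
tcp_pos: [0.4782, 0.1923, 0.1113]
orientation: [[-0.936, -0.353, 0.001], [-0.353, 0.936, 0.002], [-0.001, 0.002, -1.0]]
contact_force: [0.5, 2.2, 2.6]
opening: 0.0388
gripper_force: 56.7
```

The goblet is back in the rest (light contact). I release, lift, and make the half turn (+π about tool z).

```bash
python3 -m jog '{"dp":[[0,0,0],[0,0,0],[0,0,0],[0,0,0],[0,0,0],[0,0,0],[0,0,-10],[0,0,-25],[0,0,-30],[0,0,-30],[0,0,-25],[0,0,0]],"rot":[[0,0,0],[0,0,0],[0,0,0],[0,0,0],[0,0,0],[0,0,0],[0,0,0],[0,0,0],[0,0,0],[0,0,0],[0,0,0],[0,0,0]],"jaw":[0,0.2,0.4,0.7,1,1,1,1,1,1,1,1]}'; python3 -m jog '{"dp":[[0,0,0],[0,0,0],[0,0,0],[0,0,0],[0,0,0],[0,0,0],[0,0,0],[0,0,0],[0,0,0],[0,0,0],[0,0,0],[0,0,0]],"rot":[[0,0,0.1208],[0,0,0.1208],[0,0,0.1208],[0,0,0.1208],[0,0,0.1208],[0,0,0.1208],[0,0,0.1208],[0,0,0.1208],[0,0,0.1208],[0,0,0.1208],[0,0,0.1208],[0,0,0.1208]],"jaw":[1,1,1,1,1,1,1,1,1,1,1,1]}';  python3 -m jog '{"dp":[[0,0,0],[0,0,0],[0,0,0],[0,0,0],[0,0,0],[0,0,0],[0,0,0],[0,0,0],[0,0,0],[0,0,0],[0,0,0],[0,0,0]],"rot":[[0,0,0.1208],[0,0,0.1208],[0,0,0.1208],[0,0,0.1208],[0,0,0.1208],[0,0,0.1208],[0,0,0.1208],[0,0,0.1208],[0,0,0.1208],[0,0,0.1208],[0,0,0.1208],[0,0,0.1208]],"jaw":[1,1,1,1,1,1,1,1,1,1,1,1]}'; python3 -m jog '{"dp":[[0,0,0],[0,0,0],[0,0,0],[0,0,0]],"rot":[[0,0,0.1208],[0,0,0.1208],[0,0,0],[0,0,0]],"jaw":[1,1,1,1]}'
cat > g.py <<'E'
import sys,numpy as np
from scipy.spatial.transform import Rotation as Ro
from rig import bot
# as go.py but for the flipped tool (x,y reversed)
x,y,z,ph,ti,n=map(float,sys.argv[1:]);s=bot.read_state();R=np.array(s["orientation"])
p,t=np.radians(ph),np.radians(ti);h=np.array([np.cos(p),np.sin(p),0]);k=np.array([0,0,1])
T=np.c_[np.cos(t)*h+np.sin(t)*k,[np.sin(p),-np.cos(p),0],np.sin(t)*h-np.cos(t)*k]
w=Ro.from_matrix(R.T@T).as_rotvec();dp=R.T@(np.array([x,y,z])-s["tcp_pos"])*1000
r=Ro.from_rotvec(w/n).as_matrix();M=sum(np.linalg.matrix_power(r,i) for i in range(int(n)))
print("j",s["joints"].round(2),"total dp",dp.round(1),"rot",w.round(3),"| per row dp",np.linalg.solve(M,dp).round(1),"rot",(w/n).round(4))
E
python3 g.py .4777 .1915 .1095 20.7 0 1
python3 - <<'E'
from rig import bot
import cv2,numpy as np
from h import *
s,c=wristcam(bot);b=bot.capture("top")
cv2.imwrite("pics/w6.png",np.vstack([cv2.resize(c["color"],(480,300)),cv2.resize(b["color"][170:250,270:398],(480,300),interpolation=cv2.INTER_CUBIC)]))
h=cv2.cvtColor(b["color"],cv2.COLOR_BGR2HSV);P,u,v=cloud(b,np.ones(h.shape[:2],bool));print("clock",s["clock"])
E
```

```text
clock: 16.48
tcp_pos: [0.4814, 0.1926, 0.2373]
orientation: [[-0.935, -0.353, 0.009], [-0.353, 0.936, 0.004], [-0.01, 0.0, -1.0]]
contact_force: [1.0, 0.9, 0.4]
opening: 0.0851
gripper_force: 0.0
clock: 17.48
tcp_pos: [0.4775, 0.1916, 0.2312]
orientation: [[-0.458, 0.889, -0.001], [0.889, 0.458, 0.001], [0.001, -0.0, -1.0]]
contact_force: [0.1, 0.1, 0.7]
opening: 0.0855
gripper_force: 0.0
clock: 18.48
tcp_pos: [0.4775, 0.1916, 0.2311]
orientation: [[0.827, 0.562, -0.001], [0.562, -0.827, 0.001], [0.0, -0.001, -1.0]]
contact_force: [0.3, 0.8, -0.3]
opening: 0.0854
gripper_force: 0.0
clock: 18.82
tcp_pos: [0.4776, 0.1916, 0.2311]
orientation: [[0.934, 0.357, -0.001], [0.357, -0.934, 0.001], [-0.0, -0.001, -1.0]]
contact_force: [1.0, -0.7, 0.1]
opening: 0.085
gripper_force: 0.0
j [0.25 0.21 1.65 0.   1.28 1.45] total dp [1.000e-01 3.000e-01 1.216e+02] rot [-0.001  0.     0.004] | per row dp [1.000e-01 3.000e-01 1.216e+02] rot [-0.0014  0.0002  0.0041]
clock 18.8167
```

View pics/w6.png

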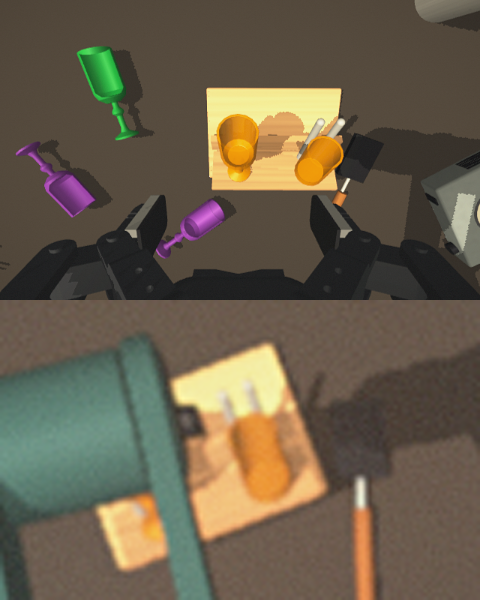

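The goblet is back in its left bay (wrist view (237,145)), and tumbler and paddle have not moved. I descend and regrip flipped, then lift.

```bash
python3 -m jog '{"dp":[[0,0,15],[0,0,18],[0,0,18],[0,0,18],[0,0,18],[0,0,14],[0,0,12],[0,0,8.5],[0,0,0],[0,0,0]],"rot":[[0,0,0],[0,0,0],[0,0,0],[0,0,0],[0,0,0],[0,0,0],[0,0,0],[0,0,0],[0,0,0],[0,0,0]],"jaw":[1,1,1,1,1,1,1,1,1,1]}'; python3 -m jog '{"dp":[[0,0,0],[0,0,0],[0,0,0],[0,0,0],[0,0,0],[0,0,0],[0,0,0],[0,0,0]],"rot":[[0,0,0],[0,0,0],[0,0,0],[0,0,0],[0,0,0],[0,0,0],[0,0,0],[0,0,0]],"jaw":[0.6,0.4,0.2,0.1,0,-0.2,-0.2,-0.2]}'; python3 -m jog '{"dp":[[0,0,-3],[0,0,-5],[0,0,-8],[0,0,-18],[0,0,-30],[0,0,-30],[0,0,-30],[0,0,-20],[0,0,0],[0,0,0]],"rot":[[0,0,0],[0,0,0],[0,0,0],[0,0,0],[0,0,0],[0,0,0],[0,0,0],[0,0,0],[0,0,0],[0,0,0]],"jaw":[-0.2,-0.2,-0.2,-0.2,-0.2,-0.2,-0.2,-0.2,-0.2,-0.2]}'; python3 g.py .578 -.05 .256 20.7 0 9
```

```text
clock: 19.75
tcp_pos: [0.4776, 0.1918, 0.1095]
orientation: [[0.935, 0.355, -0.001], [0.355, -0.935, 0.001], [-0.001, -0.001, -1.0]]
contact_force: [-0.0, -0.3, -0.2]
opening: 0.0852
gripper_force: 0.0
clock: 20.42
tcp_pos: [0.4785, 0.1923, 0.1106]
orientation: [[0.935, 0.354, 0.001], [0.354, -0.935, 0.002], [0.002, -0.002, -1.0]]
contact_force: [-0.4, 2.0, 5.7]
opening: 0.0392
gripper_force: 55.8
clock: 21.25
tcp_pos: [0.4785, 0.1918, 0.255]
orientation: [[0.935, 0.354, 0.003], [0.354, -0.935, 0.002], [0.003, -0.001, -1.0]]
contact_force: [0.1, -0.2, -2.3]
opening: 0.0394
gripper_force: 55.8
j [0.25 0.19 1.62 0.   1.33 1.45] total dp [  7.4 261.3  -1.2] rot [-0.001 -0.003  0.001] | per row dp [ 0.8 29.  -0.1] rot [-0.0001 -0.0003  0.0001]
```

```bash
python3 -m jog '{"dp":[[0.4,16,0],[0.8,29,0],[0.8,29,0],[0.8,29,0],[0.8,29,0],[0.8,29,0],[0.8,29,0],[0.8,29,0],[0.8,29,0],[0.4,13,0],[0,0,0],[0,0,0]],"rot":[[0,0,0],[0,0,0],[0,0,0],[0,0,0],[0,0,0],[0,0,0],[0,0,0],[0,0,0],[0,0,0],[0,0,0],[0,0,0.111],[0,0,0.111]],"jaw":[-0.2,-0.2,-0.2,-0.2,-0.2,-0.2,-0.2,-0.2,-0.2,-0.2,-0.2,-0.2]}'; python3 -m jog '{"dp":[[0,0,0],[0,0,0],[0,0,0],[0,0,0],[0,0,0],[0,0,0],[0,0,0],[0,0,0],[0,0,0],[0,0,0],[0,0,0],[0,0,0]],"rot":[[0,0.07,0],[0,0.07,0],[0,0.07,0],[0,0.07,0],[0,0.07,0],[0,0.07,0],[0,0.07,0],[0,0.07,0],[0,0.07,0],[0,0.063,0],[0,0,0],[0,0,0]],"jaw":[-0.2,-0.2,-0.2,-0.2,-0.2,-0.2,-0.2,-0.2,-0.2,-0.2,-0.2,-0.2]}'; sed -i 's/-R\[2,0\]/abs(R[2,0])/' m.py; python3 m.py; python3 g.py .583 -.05 .256 8 39.7 4
```

```text
clock: 22.25
tcp_pos: [0.5759, -0.0506, 0.2512]
orientation: [[0.991, 0.133, -0.004], [0.133, -0.991, 0.002], [-0.004, -0.003, -1.0]]
contact_force: [-0.6, -1.0, -1.8]
opening: 0.0393
gripper_force: 55.9
clock: 23.25
tcp_pos: [0.5747, -0.0492, 0.2509]
orientation: [[0.766, 0.137, 0.628], [0.103, -0.991, 0.091], [0.635, -0.005, -0.773]]
contact_force: [0.3, -0.0, -0.8]
opening: 0.039
gripper_force: 56.2
23.25 [ 0.5747 -0.0492  0.2509] F [ 0.3 -0.  -0.8] tilt 39.4 roll -0.29 heading 8.3 j [-0.47  0.02  2.09  0.74  0.57  0.43]
lean fwd deg 0.21 bowl centre fwd at z0 -5.9
foot: fwd [-24.4 -19.6] lat [-11.6  11.2] z [-90.5 -88.9 -88.  -86.6]
lat centres [0.2 0.2 0.2 0.3 0.1]
foot-top plane slope deg fwd/lat [ 5.6 -1.1]
j [-0.47  0.02  2.08  0.74  0.57  0.43] total dp [7.6 1.1 1.4] rot [-0.002  0.003 -0.003] | per row dp [1.9 0.3 0.3] rot [-0.0004  0.0009 -0.0007]
```

Upright and well within the joint range. Lower to just above box height, and compute the sweep.

```bash
python3 -m jog '{"dp":[[-6,0,7],[-9.5,0,11.6],[-9.5,0,11.6],[-9.5,0,11.6],[-9.5,0,11.6],[-3,0,4],[0,0,0],[0,0,0]],"rot":[[0,0,0],[0,0,0],[0,0,0],[0,0,0],[0,0,0],[0,0,0],[0,0,0],[0,0,0]],"jaw":[-0.2,-0.2,-0.2,-0.2,-0.2,-0.2,-0.2,-0.2]}'; python3 g.py .525 -.261 .165 -13 39.7 9
```

```text
clock: 23.97
tcp_pos: [0.5786, -0.0495, 0.1792]
orientation: [[0.762, 0.14, 0.632], [0.107, -0.99, 0.091], [0.638, -0.002, -0.77]]
contact_force: [0.0, 0.5, -0.2]
opening: 0.0393
gripper_force: 56.2
j [-0.46  0.16  2.18  1.1   0.42  0.02] total dp [-72.5 201.9 -42.2] rot [-0.236  0.001  0.282] | per row dp [-5.2 23.8 -2.3] rot [-0.0262  0.0001  0.0313]
```

```bash
python3 -m jog '{"dp":[[-2.6,12,-1.1],[-5.2,23.8,-2.3],[-5.2,23.8,-2.3],[-5.2,23.8,-2.3],[-5.2,23.8,-2.3],[-5.2,23.8,-2.3],[-5.2,23.8,-2.3],[-5.2,23.8,-2.3],[-5.2,23.8,-2.3],[-2.6,12,-1.1],[0,0,0],[0,0,0]],"rot":[[-0.0131,0,0.0157],[-0.0262,0,0.0313],[-0.0262,0,0.0313],[-0.0262,0,0.0313],[-0.0262,0,0.0313],[-0.0262,0,0.0313],[-0.0262,0,0.0313],[-0.0262,0,0.0313],[-0.0262,0,0.0313],[-0.0131,0,0.0157],[0,0,0],[0,0,0]],"jaw":[-0.2,-0.2,-0.2,-0.2,-0.2,-0.2,-0.2,-0.2,-0.2,-0.2,-0.2,-0.2]}'; python3 m.py; python3 g.py .525 -.260 .145 -13 39.7 5
python3 - <<'E'
from rig import bot
import cv2,numpy as np
b=bot.capture("scene");t=bot.capture("top")
cv2.imwrite("pics/s7.png",np.vstack([cv2.resize(b["color"][180:310,130:290],(480,300)),cv2.resize(t["color"][150:250,370:530],(480,300),interpolation=cv2.INTER_CUBIC)]))
E
```

```text
clock: 24.97
tcp_pos: [0.5234, -0.2622, 0.1654]
orientation: [[0.749, -0.226, 0.623], [-0.174, -0.974, -0.145], [0.639, 0.0, -0.769]]
contact_force: [-0.1, 0.7, -1.6]
opening: 0.0392
gripper_force: 56.2
24.9667 [ 0.5234 -0.2622  0.1654] F [-0.1  0.7 -1.6] tilt 39.73 roll 0.01 heading -13.1 j [-0.84  0.2   2.19  1.19  0.41 -0.09]
j [-0.84  0.2   2.19  1.19  0.41 -0.09] total dp [-12.   -1.7  16.3] rot [-0. -0. -0.] | per row dp [-2.4 -0.3  3.3] rot [-0. -0. -0.]Traceback (most recent call last):
  File "m.py", line 10, in <module>
    p=np.polyfit(A[m,2],A[m,0],1);print("lean fwd deg",np.degrees(np.arctan(p[0])).round(2),"bowl centre fwd at z0",(p[1]+23).round(1))
    raise TypeError("expected non-empty vector for x")
TypeError: expected non-empty vector for x
```

View pics/s7.png

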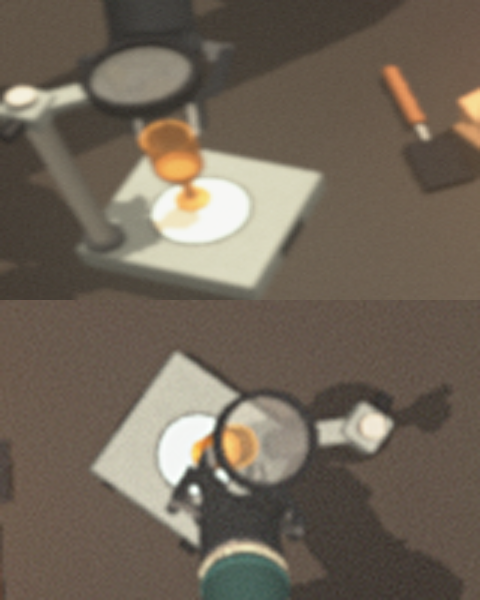

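The pose is right: the goblet is upright over the window (crop (190,200) in the scene half), under the ring and free of it. I lower gently.

```bash
python3 -m jog '{"dp":[[-2.4,-0.3,3.3],[-2.4,-0.3,3.3],[-2.4,-0.3,3.3],[-2.4,-0.3,3.3],[-2.4,-0.3,3.3],[0,0,0],[0,0,0]],"rot":[[0,0,0],[0,0,0],[0,0,0],[0,0,0],[0,0,0],[0,0,0],[0,0,0]],"jaw":[-0.2,-0.2,-0.2,-0.2,-0.2,-0.2,-0.2]}'; python3 -m jog '{"dp":[[-0.64,0,0.77],[-0.64,0,0.77],[-0.64,0,0.77],[-0.64,0,0.77],[-0.64,0,0.77],[0,0,0],[0,0,0]],"rot":[[0,0,0],[0,0,0],[0,0,0],[0,0,0],[0,0,0],[0,0,0],[0,0,0]],"jaw":[-0.2,-0.2,-0.2,-0.2,-0.2,-0.2,-0.2]}'; python3 g.py .525 -.26 .137 -13 39.7 1
```

```text
clock: 25.7
tcp_pos: [0.525, -0.2596, 0.1443]
orientation: [[0.75, -0.225, 0.622], [-0.173, -0.974, -0.143], [0.638, -0.001, -0.77]]
contact_force: [-0.1, 0.6, -0.9]
opening: 0.0392
gripper_force: 56.2
clock: 26.28
tcp_pos: [0.5248, -0.2605, 0.1394]
orientation: [[0.75, -0.226, 0.622], [-0.174, -0.974, -0.144], [0.638, -0.0, -0.77]]
contact_force: [0.1, -0.1, -2.0]
opening: 0.0392
gripper_force: 56.2
j [-0.84  0.26  2.22  1.39  0.38 -0.3 ] total dp [-1.4 -0.5  1.9] rot [ 0.001  0.001 -0.001] | per row dp [-1.4 -0.5  1.9] rot [ 0.0005  0.0005 -0.0007]
```

```bash
for i in 1; do :; done; python3 -m jog '{"dp":[[-0.32,0,0.38],[-0.32,0,0.38],[-0.32,0,0.38],[-0.32,0,0.38],[0,0,0]],"rot":[[0,0,0],[0,0,0],[0,0,0],[0,0,0],[0,0,0]],"jaw":[-0.2,-0.2,-0.2,-0.2,-0.2]}' | sed -n '1,2p;4p'; python3 -m jog '{"dp":[[-0.32,0,0.38],[-0.32,0,0.38],[0,0,0],[0,0,0]],"rot":[[0,0,0],[0,0,0],[0,0,0],[0,0,0]],"jaw":[-0.2,-0.2,-0.2,-0.2]}' | sed -n '1,2p;4p'
```

```text
clock: 26.7
tcp_pos: [0.5248, -0.2605, 0.1373]
contact_force: [-1.2, 0.0, -0.7]
clock: 27.03
tcp_pos: [0.5249, -0.2606, 0.1366]
contact_force: [-0.4, -0.0, -0.1]
```

```bash
python3 -m jog '{"dp":[[-0.32,0,0.38],[-0.32,0,0.38],[0,0,0],[0,0,0]],"rot":[[0,0,0],[0,0,0],[0,0,0],[0,0,0]],"jaw":[-0.2,-0.2,-0.2,-0.2]}' | sed -n '1,2p;4p'; python3 -m jog '{"dp":[[0,0,0]],"rot":[[0,0,0]],"jaw":[-0.2]}' | sed -n '1,2p;4p'
```

```text
clock: 27.37
tcp_pos: [0.5257, -0.261, 0.1365]
contact_force: [-0.8, 0.3, 6.1]
clock: 27.45
tcp_pos: [0.5257, -0.261, 0.1365]
contact_force: [-0.3, 0.4, 5.7]
```

The foot is on the window (about 7 N). I ease off 0.4 mm, then open slowly.

```bash
python3 -m jog '{"dp":[[0.3,0,-0.35],[0,0,0],[0,0,0],[0,0,0],[0,0,0],[0,0,0],[0,0,0],[0,0,0],[0,0,0],[0,0,0],[0,0,0],[0,0,0]],"rot":[[0,0,0],[0,0,0],[0,0,0],[0,0,0],[0,0,0],[0,0,0],[0,0,0],[0,0,0],[0,0,0],[0,0,0],[0,0,0],[0,0,0]],"jaw":[-0.2,-0.15,-0.12,-0.1,-0.08,-0.06,-0.04,-0.02,0,0.02,0.04,0.06]}'; python3 -m jog '{"dp":[[0,0,0],[0,0,0],[0,0,0],[0,0,0],[0,0,0],[0,0,0],[0,0,0],[0,0,0],[0,0,0],[0,0,0],[0,0,0],[0,0,0]],"rot":[[0,0,0],[0,0,0],[0,0,0],[0,0,0],[0,0,0],[0,0,0],[0,0,0],[0,0,0],[0,0,0],[0,0,0],[0,0,0],[0,0,0]],"jaw":[0.08,0.1,0.13,0.16,0.2,0.25,0.3,0.35,0.4,0.45,0.5,0.55]}'
python3 -m jog '{"dp":[[0,0,0],[0,0,0],[0,0,0],[0,0,0],[0,0,0],[0,0,0],[0,0,0],[0,0,0],[0,0,0],[0,0,0],[0,0,0],[0,0,0]],"rot":[[0,0,0],[0,0,0],[0,0,0],[0,0,0],[0,0,0],[0,0,0],[0,0,0],[0,0,0],[0,0,0],[0,0,0],[0,0,0],[0,0,0]],"jaw":[0.6,0.65,0.7,0.75,0.8,0.85,0.9,0.95,1,1,1,1]}'
python3 -m jog '{"dp":[[0,0,0],[0,0,0],[0,0,0],[0,0,0],[0,0,0],[0,0,0],[0,0,0],[0,0,0],[0,0,0],[0,0,0],[0,0,0],[0,0,0]],"rot":[[0,0,0],[0,0,0],[0,0,0],[0,0,0],[0,0,0],[0,0,0],[0,0,0],[0,0,0],[0,0,0],[0,0,0],[0,0,0],[0,0,0]],"jaw":[1,1,1,1,1,1,1,1,1,1,1,1]}'
python3 - <<'E'
from h import *
from rig import bot
s,c=wristcam(bot);b=bot.capture("scene")
cv2.imwrite("pics/s8.png",np.vstack([cv2.resize(c["color"],(480,300)),cv2.resize(b["color"][180:310,130:290],(480,300),interpolation=cv2.INTER_CUBIC)]))
E
```

```text
clock: 28.45
tcp_pos: [0.5243, -0.2601, 0.1353]
orientation: [[0.751, -0.226, 0.621], [-0.174, -0.974, -0.144], [0.637, -0.0, -0.77]]
contact_force: [-0.0, 0.1, -0.1]
opening: 0.0453
gripper_force: 0.1
clock: 29.45
tcp_pos: [0.5248, -0.2605, 0.136]
orientation: [[0.75, -0.226, 0.622], [-0.174, -0.974, -0.144], [0.638, 0.0, -0.77]]
contact_force: [0.1, 0.4, -0.5]
opening: 0.0663
gripper_force: 0.0
clock: 30.45
tcp_pos: [0.5248, -0.2605, 0.136]
orientation: [[0.75, -0.226, 0.622], [-0.174, -0.974, -0.144], [0.639, 0.0, -0.77]]
contact_force: [0.1, 0.3, -0.6]
opening: 0.0855
gripper_force: 0.0
clock: 31.45
tcp_pos: [0.5248, -0.2605, 0.1359]
orientation: [[0.75, -0.226, 0.622], [-0.174, -0.974, -0.144], [0.638, 0.0, -0.77]]
contact_force: [0.4, -0.3, -0.8]
opening: 0.0854
gripper_force: 0.0
```

View pics/s8.png

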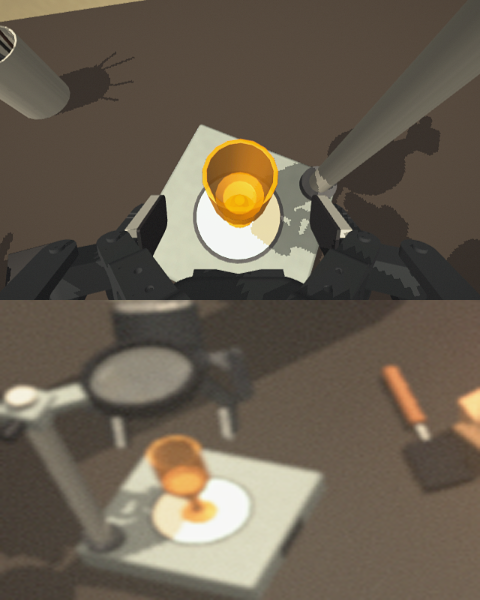

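The goblet stands upright and still in the middle of the window, between the open fingers, which clear it on both sides (wrist rim (240,170)). I check that the joints allow a retreat along the tool axis.

```bash
python3 - <<'E'
from fk import *
p=np.radians(-13);h=np.array([np.cos(p),np.sin(p)])
for d in(0,.03,.06,.09,.12,.15,.2):
    q=full(np.array([.517,-.2587])-h*d*.639,.044+d*.77,p,39.7);q[5]+=np.pi;print(d,q.round(2),ok(q))
E
```

```text
x0,H,a,b,e,L,d [-0.001  0.264  0.614  0.434  0.112  0.401  0.069] res mm [0.1, -0.2, 0.0, -0.0, -0.6, -0.1, -0.2, -0.3, -0.3, 0.1, 1.3, 0.5, 0.0, -0.2, -0.1, -0.0, 1.1]
0 [-0.84  0.26  2.22  1.42  0.38 -0.34] True
0.03 [-0.87  0.19  2.23  1.25  0.42 -0.18] True
0.06 [-0.91  0.11  2.23  1.1   0.47 -0.04] True
0.09 [-0.95  0.04  2.23  0.98  0.54  0.06] True
0.12 [-1.   -0.04  2.22  0.88  0.62  0.15] True
0.15 [-1.05 -0.12  2.21  0.81  0.71  0.2 ] True
0.2 [-1.16 -0.23  2.18  0.73  0.88  0.25] True
```

```bash
python3 -m jog '{"dp":[[0,0,-4],[0,0,-6],[0,0,-8],[0,0,-8],[0,0,-8],[0,0,-8],[0,0,-8],[0,0,-8],[0,0,-8],[0,0,-8],[0,0,-8],[0,0,-8]],"rot":[[0,0,0],[0,0,0],[0,0,0],[0,0,0],[0,0,0],[0,0,0],[0,0,0],[0,0,0],[0,0,0],[0,0,0],[0,0,0],[0,0,0]],"jaw":[1,1,1,1,1,1,1,1,1,1,1,1]}'; python3 -m jog '{"dp":[[0,0,-12],[0,0,-12],[0,0,-12],[0,0,-12],[0,0,-12],[0,0,-12],[0,0,-12],[0,0,-12],[0,0,-8],[0,0,0],[0,0,0],[0,0,0]],"rot":[[0,0,0],[0,0,0],[0,0,0],[0,0,0],[0,0,0],[0,0,0],[0,0,0],[0,0,0],[0,0,0],[0,0,0],[0,0,0],[0,0,0]],"jaw":[1,1,1,1,1,1,1,1,1,1,1,1]}'
python3 - <<'E'
from h import *
from rig import bot
s,c=wristcam(bot);b=bot.capture("scene");t=bot.capture("top");print(s["joint_vel"].round(3))
cv2.imwrite("pics/s9.png",np.vstack([cv2.resize(b["color"][150:310,130:386],(480,300)),cv2.resize(t["color"][150:250,370:530],(480,300),interpolation=cv2.INTER_CUBIC)]))
E
```

```text
clock: 32.55
tcp_pos: [0.4682, -0.2472, 0.2055]
orientation: [[0.75, -0.226, 0.622], [-0.174, -0.974, -0.144], [0.638, 0.0, -0.77]]
contact_force: [0.4, -0.7, -0.3]
opening: 0.0857
gripper_force: 0.0
clock: 33.55
tcp_pos: [0.404, -0.2324, 0.2849]
orientation: [[0.75, -0.226, 0.622], [-0.174, -0.974, -0.144], [0.638, 0.0, -0.77]]
contact_force: [-0.6, -0.5, 0.5]
opening: 0.0853
gripper_force: 0.0
[ 0.006  0.012  0.001  0.002 -0.001 -0.003]
```

View pics/s9.png

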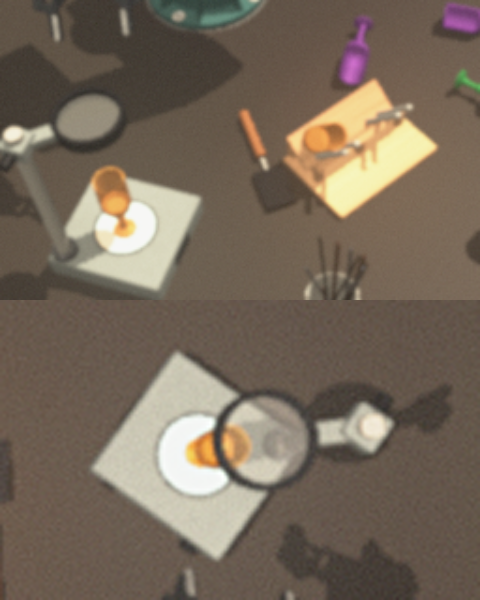

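The goblet stands upright in the middle of the window, the hand is well clear, and the tumbler and paddle are where they were. I hand in.

```bash
python3 -c "
from rig import bot
print(bot.job_done())"
```

```text
the job is handed in; nothing more can be done
None
```

The goblet stands upright with its whole foot on the viewer's window, and the job was handed in at about 34 s with the hand clear, after one put-back in the rest to regrip with the hand turned half round.

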